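# Put a chromatography column away, label up

### The job

The steel chromatography column with the orange end plug has been left on the blue bench mat with its label turned away. Without picking it up, roll it along the mat until its label faces straight up and it lies still; then pick it up and lay it gently, label still up, square in the empty front cradle of the white cabinet's top drawer, so that it reads like its neighbour. Push the drawer fully home without a slam, so that the other column in it stays in place with its label up; leave the bottom drawer shut and the other things on the bench and cabinet where they are.

Things in the scene. Friction and masses are not known exactly. Their poses are not given: they have to be found in the camera images.
- column: The column to put away: steel tube 26 mm in diameter, on each end a round fitting 38 mm in diameter, 25 mm long, on which it rolls. 174 mm over the fittings, 190 with the end plugs; 124 mm of bare tube between. 0.5 to 0.75 kg. Origin mid-length on the axis, 22 mm above the bench on the mat. Body z along the column, level, roughly left-right; body x out through the middle of the label.
- label (a point): Middle of the column's label, on the tube's surface 13.5 mm out from the axis along body x. White paper, 92 mm long, 105 degrees round the tube, black arrow along its middle, orange band (and end plug) at the +z end. At the start it points sideways or down, 70 to 180 degrees from up, either way. The column rolls without slipping, 19 mm per radian, and lies still when let go at rest.
- mat_top (a point): Centre of the top face of the blue bench mat, 3 mm above the bench; the mat is 260 mm long the way the column rolls and 270 mm along the column, fixed. The column starts within 25 mm of its middle.
- cabinet: White bench-top column cabinet with two blue drawers, fixed: 200 mm deep (x), 310 mm wide (y), 185 mm high. Origin at the centre of its underside on the bench; body x points from its front to its back (drawers pull out along -x), y to the robot's left, z up.
- cabinet_drawer0 (a joint): How far the top drawer is out, m: 0 shut (as at the start), 0.152 fully out. It takes about 1 N to slide, plus 4 N per m/s, and stays where it is left.
- cabinet_drawer0_handle (a point): Middle of the top drawer's handle (moves with it): a round bar 11 mm thick, 120 mm long, along the cabinet's y, its axis 35 mm out from the drawer's front face (29 mm of space behind the bar), 38 mm below the cabinet's top, on a stem 51 mm either side of the middle. Open from above and below.
- cabinet_drawer1 (a joint): How far the bottom drawer is out, m: 0 shut; to be left shut.
- slot (a point): Empty front cradle of the top drawer (moves with it): where the middle of a laid column's axis lies. Two foam V blocks with 45 degree faces, 63 to 94 mm either side along cabinet y. It is 40 mm above the drawer's floor, 47 mm behind its inner front wall, 70 mm from the next column's axis. Drawer walls rise 20 mm above it, its front panel 30 mm. Drawer 0.15 out: it lies 82 mm before the cabinet's front.
- column_b: Same kind of column, green band, loose in the rear cradle of the top drawer. Origin mid-length on its axis, body y along it, body z out through its label (straight up, to stay so).
- bottle: Bystander: amber glass bottle with a blue cap, 86 mm in diameter, 180 mm high; origin at its base.
- jar: Bystander: small jar with a white lid, 60 mm in diameter, 75 mm high; origin at its base.
- beaker: Bystander: clear beaker, 72 mm in diameter, 85 mm high; origin at its base.
- wrench: Bystander: steel open-ended wrench, 150 mm long, lying flat on the bench; origin near its middle.
- vial_rack: Bystander: blue vial rack, 70 x 120 x 38 mm, standing on top of the cabinet towards the back; origin at its base.
- mouse: Bystander: grey computer mouse, 105 x 60 x 31 mm; origin at its base.
Things that resemble listed ones, but are neither listed nor needed, are in the scene too. What is shaped like the column but purple or red is not meant.

How it is judged:
By the outcome, as a careful person would: the job done as asked, in the order asked, and still so for the second after the job is handed in, with the robot touching nothing.
It also fails if it takes over 72 s, if anything falls off the work surface, if the arm or the gripper's body presses on something with over 40 N, if the wrist force passes 120 N, or if a joint passes its speed limit or range.

### The arm

A 6-joint arm with a two-finger parallel gripper is mounted at the origin on the work surface. World frame = base frame: x ahead of the robot, y to its left, z up, the work surface at z = 0. Lengths are in mm, angles in rad, forces in N, time in s.
With the tool pointing down it reaches from about 350 to 875 mm from the base axis. Payload 4.2 kg.
Tool frame: the origin (TCP) lies midway between the tips of the shut fingers; the grasp point (between the pads) lies 19 mm behind it (arm.grasp_offset is the distance from the TCP to the grasp point, in mm); z points along the fingers, y is the direction in which the jaws open and shut (so a half turn about z gives the same grasp; the last joint's range is limited). The gripper opens to 85 mm and grips with 20 to 120 N. Pads are 22 mm wide; open, the fingers measure 114 mm over their backs; the gripper's body (76 mm by 85 mm) begins 54 mm behind the grasp point. The pads swing forward as they close: fully open they stand 13 mm farther back than shut.
Start: joints at [-0.886, 0.385, 0.008, 0, -1.194, -0.259], TCP at [258.168, -569.165, 231.312] pointing down, gripper open.
Joint ranges: [-3.14, 3.14], [-1.21, 2.06], [-1.07, 1.41], [-3.16, 2.05], [-2.99, -0.16], [-3.1, 3.1]. Speed limits (rad/s): [2.79, 2.79, 3.14, 3.14, 3.14, 3.14].

### API

Orientations are given as a unit quaternion [x, y, z, w].
In Python, from bench import arm gives the robot as it stands.
- The arm moves only by the tool move_arm, never from a script. Its argument "moves" is a list of rows, each an object with "gripper": the gripper's target within -1 to 1 (fully open at 1, half-way at 0, shut at -1); "xyz": the shift along the tool's x, y, z in cm, a list of three; "angular": the turn, a rotation vector about the tool's x, y, z in rad, a list of three. In form: [{"gripper": gripper, "xyz": [dx, dy, dz], "angular": [wx, wy, wz]}, ...]. A call has 1 to 10 rows; each row is the pose to reach, as a shift and turn from the pose commanded when the call began, along the tool's axes at that moment; what a row does not reach only later rows make up. A row lasts 1/8 s, in which the tool goes at most 62.5 mm and 10.7 degrees, less where a joint would pass 70% of its speed; a pose out of reach is approached as far as the arm can. A call with a gripper value outside its range is refused whole. The fingers move at their own pace and stop on an object; the grip force is fixed at half the most. Time passes only in rows, so rows that repeat a pose let the fingers close. It gives the time, the measured TCP pose, the force and the opening at its end, in the units of the state.
- arm.read_state(): the state, without advancing time (a new reading comes with each control period).
- arm.get_image(name): name is "scene" or "side" or "wrist"; returns (picture, depth): 384x512x3 uint8, blue, green, red; 384x512 float32, mm along the optical axis (not along the pixel's ray), 0 where there is no reading.
- arm.get_calibration(name): a dict with "camera_matrix" (3x3 intrinsics, pixels), "R" (3x3) and "t" (3): a world point X has camera coordinates R X + t. Camera axes: x right, y down, z forward; pixel columns grow to the right and rows downward; lengths in mm; the calibration is good to about 2 mm. A picture is of the moment at which its call begins: read the wrist's pose just before it. get_calibration takes no time and is no camera call; for the wrist camera it gives the pose at the moment of the call.
- arm.job_done(): hands the job in, once; it reports no verdict.
The state is a dict: "clock": time; "joints": joint angles; "joint_vel": joint speeds; "joint_efforts": joint torques, N m; "position": TCP position; "ee_rot": TCP orientation; "contact_force": force on the tool from outside, world axes, zero at the start; "wrist_torque": the same for the moment, N m; "gripper_width": finger opening in mm.
Only numpy, scipy, OpenCV 4.12 (cv2) and the standard library are available. Lean on these libraries where they do the work, as an engineer would, in place of code of your own. Each camera call takes 0.05 s, during which the arm holds its last target. There are 200 camera calls.

## Working session

There is one attempt and no reset: what is moved stays moved. The work goes in short steps, Python scripts to look and compute and a tool call to move; the robot and the scene stay as the last step left them, time stands still between calls to the robot, and variables do not carry over. Pictures are saved under pics/ and viewed, about 8 in all and at most 12, crops included, and the job is handed in when it is done.

Besides the shell and the picture viewer there is one more tool, called after ">>>" by a JSON object that holds its "fn" and its "kwargs". move_arm: Moves the arm, as the interface text tells. Its arguments: {"type":"object","properties":{"moves":{"type":"array","items":{"type":"object","properties":{"gripper":{"type":"number"},"xyz":{"type":"array","items":{"type":"number"}},"angular":{"type":"array","items":{"type":"number"}}}}}},"required":["moves"]}

```bash
ls; mkdir -p pics; cat > h.py <<'E'
from bench import arm
import numpy as np, cv2
from scipy.spatial.transform import Rotation as Rn
def st():
    s=arm.read_state()
    print('clk',round(s['clock'],2),'pos',np.round(s['position'],1),'eul',np.round(Rn.from_quat(s['ee_rot']).as_matrix(),3).tolist(),'F',np.round(s['contact_force'],1),'w',round(s['gripper_width'],1),'J',np.round(s['joints'],2))
    return s
def grab(n,fn=None):
    c=arm.get_calibration(n); im,d=arm.get_image(n)
    if fn: cv2.imwrite('pics/'+fn,im)
    np.savez('last_'+n+'.npz',im=im,d=d,K=c['camera_matrix'],R=c['R'],t=c['t'])
    return im,d,c
def load(n):
    z=np.load('last_'+n+'.npz'); return z['im'],z['d'],dict(camera_matrix=z['K'],R=z['R'],t=z['t'])
def ray(c,u,v):
    K=np.array(c['camera_matrix']);R=np.array(c['R']);t=np.array(c['t']).ravel()
    return -R.T@t, R.T@np.linalg.inv(K)@np.array([u,v,1.])
def onz(c,u,v,z):
    o,r=ray(c,u,v); return o+r*(z-o[2])/r[2]
def dep(c,d,u,v):
    o,r=ray(c,u,v); return o+r*d[int(v),int(u)]
def cloud(c,d):
    K=np.array(c['camera_matrix']);R=np.array(c['R']);t=np.array(c['t']).ravel()
    v,u=np.mgrid[:d.shape[0],:d.shape[1]]
    p=np.stack([(u-K[0,2])/K[0,0]*d,(v-K[1,2])/K[1,1]*d,d],-1)
    return (p-t)@R
def proj(c,X):
    K=np.array(c['camera_matrix']);p=K@(np.array(c['R'])@np.array(X)+np.array(c['t']).ravel());return p[:2]/p[2]
E
python3 - <<'E'
from h import *
st()
a,_,c1=grab('scene');b,_,c2=grab('side')
for c in(c1,c2): print(np.round(ray(c,256,192)[0]),np.round(ray(c,256,192)[1],2),np.array(c['camera_matrix'])[0,0])
cv2.imwrite('pics/1.png',cv2.resize(np.vstack([a,b]),None,fx=.78,fy=.78) if 0 else a)
cv2.imwrite('pics/2.png',b)
E
```

```text
pics
clk 0.0 pos [ 257.9 -568.7  230.2] eul [[-0.911, -0.413, -0.001], [-0.413, 0.911, 0.002], [0.0, 0.002, -1.0]] F [ 0.4 -0.1 -0.1] w 85.4 J [-0.89  0.39  0.01 -0.   -1.19 -0.26]
[1550. -199. 1498.] [-0.6   0.12 -0.79] 440.8158531284425
[-152.  830. 1015.] [ 0.48 -0.58 -0.66] 406.00542157814317
```

View pics/1.png

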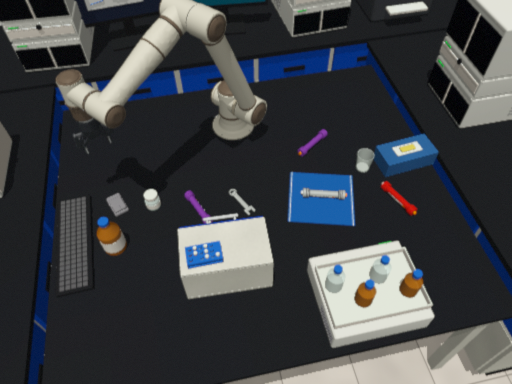

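View pics/2.png

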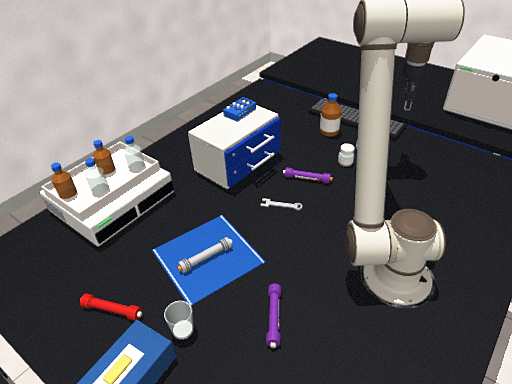

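The scene view shows the mat at about (322,198) with the column across it, orange plug to the robot's left. The cabinet is at (225,255), with its drawers facing the robot and the wrench and a purple decoy in front of it. Next I'll measure positions from depth and colour.

```bash
python3 - <<'E'
from h import *
for n in('scene','side'):
    im,d,c=load(n); P=cloud(c,d); hsv=cv2.cvtColor(im,cv2.COLOR_BGR2HSV)
    ok=d>0
    inb=ok&(P[...,0]>250)&(P[...,0]<1000)&(abs(P[...,1])<600)
    # mat
    m=inb&(P[...,2]<12)&(hsv[...,0]>95)&(hsv[...,0]<125)&(hsv[...,1]>150)&(hsv[...,2]>60)
    k,l,s,_=cv2.connectedComponentsWithStats(m.astype(np.uint8))
    i=1+np.argmax(s[1:,4]); q=P[l==i]; 
    r=cv2.minAreaRect(q[:,:2].astype(np.float32)); print(n,'mat',r,np.median(q[:,2])); mc=np.array(r[0])
    col=inb&(P[...,2]>14)&(P[...,2]<60)&(np.hypot(P[...,0]-mc[0],P[...,1]-mc[1])<130)
    q=P[col]; print('col',len(q),cv2.minAreaRect(q[:,:2].astype(np.float32)),np.percentile(q[:,2],[50,98]))
    org=col&(hsv[...,0]<18)&(hsv[...,1]>120); print('orange',org.sum(),P[org].mean(0) if org.any() else 0)
    top=inb&(P[...,2]>170)&(P[...,2]<200)&(hsv[...,1]<60); q=P[top]
    q=q[(q[:,0]>450)]; print('cabtop',len(q),cv2.minAreaRect(q[:,:2].astype(np.float32)),np.median(q[:,2]))
    # rack on top
    rk=inb&(P[...,2]>205)&(P[...,2]<260)&(hsv[...,0]>95)&(hsv[...,0]<125)&(P[...,0]>450); q=P[rk]
    print('rack',len(q),cv2.minAreaRect(q[:,:2].astype(np.float32)) if len(q)>5 else 0)
E
```

```text
scene mat ((516.3690185546875, 283.6834716796875), (246.3145294189453, 275.5888671875), 73.00992584228516) 3.759553369025495
col 320 ((508.2293701171875, 292.5718994140625), (192.31797790527344, 183.78990173339844), 63.887611389160156) [31.85687313 45.0195264 ]
orange 2 [544.85535248 380.9957741   28.44941673]
cabtop 3958 ((825.3760986328125, 61.4583740234375), (793.6869506835938, 248.2484588623047), 74.75568389892578) 185.37927739332466
rack 800 ((872.1663818359375, 27.9598388671875), (671.507568359375, 101.43762969970703), 73.6700439453125)
side mat ((519.0736083984375, 281.75811767578125), (249.5570068359375, 268.8880920410156), 73.24729919433594) 4.837611925216029
col 547 ((511.03594970703125, 292.7859191894531), (192.3534698486328, 38.54177474975586), 73.1159439086914) [34.06023214 43.90033087]
orange 11 [536.55345512 380.33290276  27.69368945]
cabtop 2255 ((807.0888671875, 32.6456298828125), (734.4478149414062, 224.88137817382812), 73.1058349609375) 186.90126860179734
rack 422 ((872.8248291015625, 26.976348876953125), (675.1389770507812, 100.13325500488281), 73.20124816894531)
```

```bash
python3 - <<'E'
from h import *
for n,seed in(('scene',(235,240)),('side',(215,125))):
    im,d,c=load(n); P=cloud(c,d); hsv=cv2.cvtColor(im,cv2.COLOR_BGR2HSV)
    m=((d>0)&(P[...,2]>178)&(P[...,2]<194)).astype(np.uint8)
    k,l=cv2.connectedComponents(m); 
    i=l[seed[1],seed[0]]; q=P[l==i]; r=cv2.minAreaRect(q[:,:2].astype(np.float32)); print(n,i,len(q),r,cv2.boxPoints(r).tolist(),np.median(q[:,2]))
a,_,_=load('scene'); b,_,_=load('side')
A=cv2.resize(a[170:230,280:365],(640,452),interpolation=cv2.INTER_CUBIC)[:300]
B=cv2.resize(b[95:190,180:300],None,fx=4.5,fy=4.5,interpolation=cv2.INTER_CUBIC)
A=cv2.resize(a[178:210,290:355],(390,192),interpolation=cv2.INTER_CUBIC);B2=cv2.resize(b[230:280,170:240],(390,279),interpolation=cv2.INTER_CUBIC)
L=np.vstack([A,B2]);R=np.zeros((471,400,3),np.uint8);x=cv2.resize(b[95:190,190:290],(400,380),interpolation=cv2.INTER_CUBIC);R[:380]=x
cv2.imwrite('pics/3.png',np.hstack([L,R]))
E
```

```text
scene 55 3546 ((762.2604370117188, -159.64784240722656), (310.57763671875, 196.47604370117188), 87.01200103759766) [[656.061279296875, -309.6047058105469], [852.2701416015625, -319.84637451171875], [868.4595947265625, -9.69097900390625], [672.250732421875, 0.550689697265625]] 185.63059612088614
side 5 1913 ((762.1241455078125, -159.6259002685547), (319.8800964355469, 198.7362518310547), 84.74909210205078) [[648.5357666015625, -309.80084228515625], [846.43798828125, -327.9886779785156], [875.7125244140625, -9.450958251953125], [677.810302734375, 8.73687744140625]] 187.27783964454136
```

View pics/3.png

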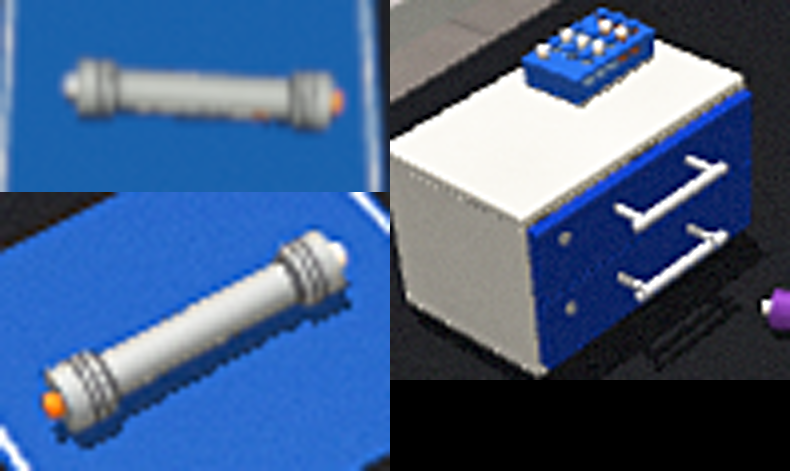

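The label's edge and orange band show on the column's far (+x), low side, so it must roll toward the robot (-x). I'll open the drawer first, and this helper works out the tool-frame shifts.

```bash
cat >> h.py <<'E'
def to(pos,yaw,tilt=None):
    """tool-frame shift (cm) and turn to TCP pos, tool down, tool y at world angle yaw (deg)"""
    s=arm.read_state(); R=Rn.from_quat(s['ee_rot']).as_matrix()
    y=np.array([np.cos(np.radians(yaw)),np.sin(np.radians(yaw)),0]); z=np.array([0,0,-1.])
    T=np.stack([np.cross(y,z),y,z],1)
    print('TO',pos,yaw,'xyz',np.round(R.T@(np.array(pos)-s['position'])/10,2).tolist(),'ang',np.round(Rn.from_matrix(R.T@T).as_rotvec(),3).tolist())
E
python3 - <<'E'
from h import *
to([560,-153,340],176)
c=arm.get_calibration('wrist');s=arm.read_state();R=Rn.from_quat(s['ee_rot']).as_matrix()
o,r=ray(c,256,192); print('cam in tool',R.T@(o-s['position']),'axis',R.T@r,'xdir',R.T@np.array(c['R'])[0],np.array(c['camera_matrix'])[0,0])
E
```

```text
TO [560, -153, 340] 176 xyz [-44.67, 25.41, -10.92] ang [0.002, 0.001, -1.075]
cam in tool [  76.1715249     0.71295102 -142.07502206] axis [-0.30325311  0.00477206  0.95290424] xdir [ 5.58384914e-04  9.99998696e-01 -1.51499981e-03] 266.9179873490675
```

>>> {"fn": "move_arm", "kwargs": {"moves": [{"gripper": 0, "xyz": [-5, 2.8, -3], "angular": [0, 0, -0.15]}, {"gripper": 0, "xyz": [-10, 5.7, -6], "angular": [0, 0, -0.3]}, {"gripper": -0.2, "xyz": [-15, 8.6, -9], "angular": [0, 0, -0.45]}, {"gripper": -0.2, "xyz": [-20, 11.4, -10.9], "angular": [0, 0, -0.6]}, {"gripper": -0.2, "xyz": [-25, 14.2, -10.9], "angular": [0, 0, -0.75]}, {"gripper": -0.2, "xyz": [-30, 17, -10.9], "angular": [0, 0, -0.9]}, {"gripper": -0.2, "xyz": [-35, 20, -10.9], "angular": [0, 0, -1.03]}, {"gripper": -0.2, "xyz": [-40, 22.8, -10.9], "angular": [0, 0, -1.075]}, {"gripper": -0.2, "xyz": [-44.7, 25.4, -10.9], "angular": [0, 0, -1.075]}, {"gripper": -0.2, "xyz": [-44.7, 25.4, -10.9], "angular": [0, 0, -1.075]}]}}

```text
clock: 1.35
position: [561.8, -150.3, 338.8]
ee_rot: [-0.684, 0.73, 0.001, -0.001]
contact_force: [0.2, -0.5, -1.0]
gripper_width: 34.4
```

```bash
python3 - <<'E'
from h import *
st(); im,d,c=grab('wrist','4.png'); P=cloud(c,d)
hsv=cv2.cvtColor(im,cv2.COLOR_BGR2HSV)
m=((d>0)&(P[...,2]>178)&(P[...,2]<194)&(P[...,0]>600)).astype(np.uint8)
q=P[m>0]; r=cv2.minAreaRect(q[:,:2].astype(np.float32)); print('top',len(q),r)
# front edge: min x per y bin
ys=np.arange(-300,0,20); fx=[np.percentile(q[abs(q[:,1]-y)<10][:,0],1) if (abs(q[:,1]-y)<10).sum()>20 else np.nan for y in ys]; fx=np.array(fx);g=~np.isnan(fx)
print('front fit',np.polyfit(ys[g],fx[g],1),ys[g][[0,-1]],fx[g])
h=(d>0)&(P[...,2]>138)&(P[...,2]<165)&(P[...,0]>560)&(P[...,0]<660)&(hsv[...,1]<80)
k,l,s,cc=cv2.connectedComponentsWithStats(h.astype(np.uint8))
for i in range(1,k):
    if s[i,4]>60:
        q=P[l==i]; print('h',s[i],q.mean(0),cv2.minAreaRect(q[:,:2].astype(np.float32)),q[:,2].max())
E
```

```text
clk 1.35 pos [ 561.8 -150.3  338.8] eul [[-0.065, -0.998, -0.002], [-0.998, 0.065, 0.001], [-0.001, 0.002, -1.0]] F [ 0.2 -0.5 -1. ] w 34.4 J [ 0.02  0.26  0.09 -0.   -1.41 -0.08]
top 33077 ((765.0424194335938, -159.2313232421875), (310.5714416503906, 185.8508758544922), 86.86485290527344)
front fit [5.69744285e-02 6.81979522e+02] [-300  -20] [665.08620967 666.07045778 667.12513588 668.29228211 669.37789771
 670.43191173 671.45445607 672.96314779 674.14710424 675.29171074
 676.12350938 677.55029812 678.43605874 679.38089339 681.2231277 ]
h [ 174  119   41  100 1174] [ 627.81981702 -157.2223855   150.42930339] ((637.8392333984375, -152.84970092773438), (128.40394592285156, 41.18324279785156), 86.79923248291016) 156.3596926596516
```

View pics/4.png

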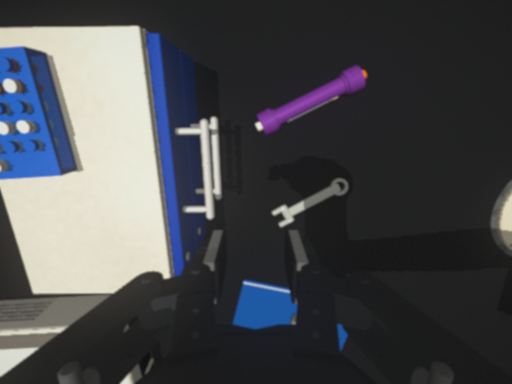

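The wrist view shows the top drawer's handle bar running from (205,120) to (211,218), with the bottom drawer's bar just right of it. The cabinet yaw is about -3.2°. I'll cast the bar's pixels onto z=147.

```bash
python3 - <<'E'
from h import *
im,d,c=load('wrist')
a=onz(c,205.5,121,148);b=onz(c,210.5,216,148);m=(a+b)/2
print(a,b,m,np.linalg.norm(a-b),np.degrees(np.arctan2(*(a-b)[[1,0]])))
P=cloud(c,d); print([P[170,u].round(1).tolist() for u in range(201,216)])
E
```

```text
[ 617.61582268 -213.58163813  148.        ] [625.9219124  -89.98410088 148.        ] [ 621.76886754 -151.78286951  148.        ] 123.87631871995751 -93.8446509890077
[[659.4, -125.2, 16.7], [661.2, -121.5, 0.3], [628.0, -153.8, 148.5], [626.2, -154.3, 151.4], [624.6, -154.6, 152.9], [623.5, -154.3, 151.9], [622.2, -154.3, 152.2], [621.0, -154.1, 151.8], [619.9, -153.9, 151.3], [618.9, -153.5, 149.8], [617.6, -153.5, 150.2], [642.9, -120.2, -0.1], [641.1, -120.1, -0.2], [627.3, -135.6, 70.5], [625.5, -135.7, 71.4]]
```

```bash
python3 - <<'E'
from h import *
to([622.5,-152,200],176.6); to([622.5,-152,133],176.6)
E
```

```text
TO [622.5, -152, 200] 176.6 xyz [-0.38, -6.18, 13.9] ang [0.002, 0.0, -0.008]
TO [622.5, -152, 133] 176.6 xyz [-0.38, -6.2, 20.6] ang [0.002, 0.0, -0.008]
```

>>> {"fn": "move_arm", "kwargs": {"moves": [{"gripper": -0.45, "xyz": [-0.2, -3, 5], "angular": [0, 0, -0.008]}, {"gripper": -0.45, "xyz": [-0.4, -6.2, 10], "angular": [0, 0, -0.008]}, {"gripper": -0.45, "xyz": [-0.4, -6.2, 13.5], "angular": [0, 0, -0.008]}, {"gripper": -0.45, "xyz": [-0.4, -6.2, 14], "angular": [0, 0, -0.008]}]}}

```text
clock: 1.9
position: [620.3, -154.6, 197.0]
ee_rot: [-0.684, 0.729, 0.003, -0.003]
contact_force: [0.1, 0.0, -0.2]
gripper_width: 23.7
```

```bash
python3 - <<'E'
from h import *
st(); im,d,c=grab('wrist'); P=cloud(c,d)
a=proj(c,[622.5,-152,147]); print(a); to([622.5,-152,133],176.6)
for v in (100,140,180):
    q=P[v]; g=(abs(q[:,2]-150)<6)&(q[:,0]>600)&(q[:,0]<645); print(v,q[g][:,0].min() if g.any() else 0,q[g][:,0].max() if g.any() else 0,q[g].mean(0))
E
```

```text
clk 1.9 pos [ 620.3 -154.6  197. ] eul [[-0.064, -0.998, -0.007], [-0.998, 0.064, 0.0], [0.0, 0.007, -1.0]] F [ 0.1  0.  -0.2] w 23.7 J [ 0.01  0.44  0.   -0.   -1.14 -0.07]
[252.63489419 213.39712373]
TO [622.5, -152, 133] 176.6 xyz [-0.27, -0.13, 6.59] ang [0.003, -0.0, -0.004]
100 0 0 [nan nan nan]
140 614.9934619737388 625.6129535003734 [ 620.23725828 -208.67622015  150.84782133]
180 616.7458901335704 627.059498392272 [ 621.85052375 -179.84891093  150.80817568]<stdin>:5: RuntimeWarning: Mean of empty slice.
  ret = um.true_divide(
```

>>> {"fn": "move_arm", "kwargs": {"moves": [{"gripper": -0.45, "xyz": [-0.3, -0.2, 2], "angular": [0.003, 0, -0.004]}, {"gripper": -0.45, "xyz": [-0.3, -0.2, 5], "angular": [0.003, 0, -0.004]}, {"gripper": -0.45, "xyz": [-0.3, -0.2, 6.6], "angular": [0.003, 0, -0.004]}, {"gripper": -0.45, "xyz": [-0.3, -0.2, 6.6], "angular": [0.003, 0, -0.004]}, {"gripper": -1, "xyz": [-0.3, -0.2, 6.6], "angular": [0.003, 0, -0.004]}, {"gripper": -1, "xyz": [-0.3, -0.2, 6.6], "angular": [0.003, 0, -0.004]}, {"gripper": -1, "xyz": [-0.3, -0.2, 6.6], "angular": [0.003, 0, -0.004]}]}}

```text
clock: 2.82
position: [623.3, -151.0, 136.0]
ee_rot: [-0.686, 0.727, -0.0, 0.0]
contact_force: [-5.2, 0.1, 3.6]
gripper_width: 8.9
```

>>> {"fn": "move_arm", "kwargs": {"moves": [{"gripper": -1, "xyz": [0, 0.5, 0], "angular": [0, 0, 0]}, {"gripper": -1, "xyz": [0, 1.5, 0], "angular": [0, 0, 0]}, {"gripper": -1, "xyz": [0, 3, 0], "angular": [0, 0, 0]}, {"gripper": -1, "xyz": [0, 5, 0], "angular": [0, 0, 0]}, {"gripper": -1, "xyz": [0, 7, 0], "angular": [0, 0, 0]}, {"gripper": -1, "xyz": [0, 9.2, 0], "angular": [0, 0, 0]}, {"gripper": -1, "xyz": [0, 11.4, 0], "angular": [0, 0, 0]}, {"gripper": -1, "xyz": [0, 13.2, 0], "angular": [0, 0, 0]}, {"gripper": -1, "xyz": [0, 14.4, 0], "angular": [0, 0, 0]}, {"gripper": -1, "xyz": [0, 15, 0], "angular": [0, 0, 0]}]}}

```text
clock: 4.08
position: [475.4, -142.6, 135.9]
ee_rot: [-0.687, 0.727, -0.003, 0.002]
contact_force: [1.0, -3.7, 6.2]
gripper_width: 8.5
```

>>> {"fn": "move_arm", "kwargs": {"moves": [{"gripper": -1, "xyz": [0, 0, 0], "angular": [0, 0, 0]}, {"gripper": -0.5, "xyz": [0, 0, 0], "angular": [0, 0, 0]}, {"gripper": -0.45, "xyz": [0, 0, 0], "angular": [0, 0, 0]}, {"gripper": -0.45, "xyz": [0, 0, -3], "angular": [0, 0, 0]}, {"gripper": -0.45, "xyz": [0, 0, -7], "angular": [0, 0, 0]}, {"gripper": -0.45, "xyz": [0, 0, -12], "angular": [0, 0, 0]}, {"gripper": -0.3, "xyz": [0, 0, -18], "angular": [0, 0, 0]}, {"gripper": -0.3, "xyz": [0, 0, -21], "angular": [0, 0, 0]}]}}

```text
clock: 5.08
position: [474.9, -141.9, 347.2]
ee_rot: [-0.686, 0.727, -0.003, 0.003]
contact_force: [0.3, -0.1, -1.0]
gripper_width: 29.9
```

```bash
python3 - <<'E'
from h import *
st(); im,d,c=grab('wrist','5.png')
to([511,293,160],163.1); to([511,293,200],163.1)
E
```

```text
clk 5.08 pos [ 474.9 -141.9  347.2] eul [[-0.058, -0.998, 0.008], [-0.998, 0.058, -0.0], [-0.0, -0.008, -1.0]] F [ 0.3 -0.1 -1. ] w 29.9 J [ 0.04  0.09 -0.09  0.   -1.38 -0.1 ]
TO [511, 293, 160] 163.1 xyz [-43.69, -0.73, 19.0] ang [-0.014, 0.0, 0.238]
TO [511, 293, 200] 163.1 xyz [-43.68, -0.78, 15.0] ang [-0.014, 0.0, 0.238]
```

View pics/5.png

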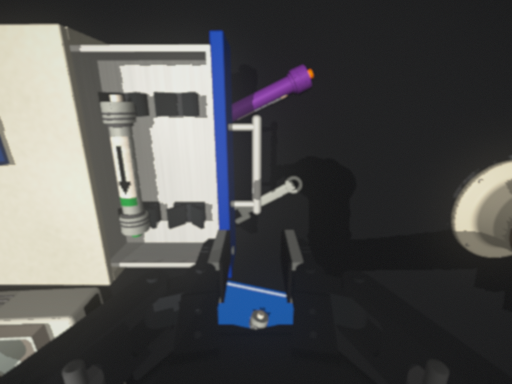

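The wrist view shows the drawer open. The neighbour column at (122,165) has its label up, and its arrow points toward the green band on the robot's left. The front V blocks are at (177,104) and (187,215). The target orange plug is already on the left, so no end-for-end turn is needed. I'll go over the column.

>>> {"fn": "move_arm", "kwargs": {"moves": [{"gripper": -0.2, "xyz": [-5.5, 0, 0], "angular": [-0.014, 0, 0.05]}, {"gripper": -0.2, "xyz": [-11, 0, 2], "angular": [-0.014, 0, 0.1]}, {"gripper": -0.2, "xyz": [-17, -0.2, 5], "angular": [-0.014, 0, 0.15]}, {"gripper": -0.2, "xyz": [-22.5, -0.4, 8], "angular": [-0.014, 0, 0.2]}, {"gripper": -0.2, "xyz": [-28, -0.6, 11], "angular": [-0.014, 0, 0.238]}, {"gripper": -0.2, "xyz": [-33.5, -0.8, 14], "angular": [-0.014, 0, 0.238]}, {"gripper": -0.2, "xyz": [-39, -0.8, 16], "angular": [-0.014, 0, 0.238]}, {"gripper": -0.2, "xyz": [-43.7, -0.8, 18], "angular": [-0.014, 0, 0.238]}, {"gripper": -0.2, "xyz": [-43.7, -0.8, 19], "angular": [-0.014, 0, 0.238]}, {"gripper": -0.2, "xyz": [-43.7, -0.8, 19], "angular": [-0.014, 0, 0.238]}]}}

```text
clock: 6.38
position: [507.1, 293.1, 152.3]
ee_rot: [-0.595, 0.804, 0.004, -0.006]
contact_force: [0.9, 0.1, 0.1]
gripper_width: 34.3
```

```bash
cat >> h.py <<'E'
def colpose(c,im,d,x0,y0,rad=120,zlo=14,zhi=60):
    P=cloud(c,d); m=(d>0)&(P[...,2]>zlo)&(P[...,2]<zhi)&(np.hypot(P[...,0]-x0,P[...,1]-y0)<rad)
    return P[m],m
E
python3 - <<'E'
from h import *
s=st(); im,d,c=grab('wrist','6.png')
P,m=colpose(c,im,d,511,293)
print(len(P))
# local axis fit: rows of the bare tube: midpoints across
u=np.array([-np.cos(np.radians(73.1)),0,0])
n=np.array([np.cos(np.radians(-16.9)),np.sin(np.radians(-16.9))]); a=np.array([-n[1],n[0]])
q=P[:,:2]-[511,293]; L=q@a; N=q@n
print('ext',np.percentile(L,[0.5,99.5]),np.percentile(N,[1,99]))
for l in range(-90,100,15):
    g=abs(L-l)<5
    if g.sum()>5:
        t=g&(P[:,2]>P[g][:,2].max()-4); print(l,g.sum(),np.percentile(N[g],[2,98]).round(1),N[t].mean().round(1),P[g][:,2].max().round(1))
E
```

```text
clk 6.38 pos [507.1 293.1 152.3] eul [[-0.291, -0.956, -0.014], [-0.957, 0.291, -0.0], [0.004, 0.013, -1.0]] F [0.9 0.1 0.1] w 34.3 J [ 0.8   0.39 -0.19 -0.01 -1.   -1.08]
4890
ext [-91.61275887  87.47078749] [-15.60683165  19.34684218]
-90 133 [-5.2  8.1] 1.5 30.3
-75 457 [-15.7  19.6] 1.4 42.1
-60 364 [-14.7  18.8] 2.3 41.9
-45 267 [-10.1  13.8] 1.6 36.2
-30 256 [-10.2  15.3] 1.7 36.0
-15 244 [-10.3  14.6] 1.7 35.9
0 238 [-10.4  14.9] 1.9 36.3
15 227 [-10.5  15.3] 1.9 36.0
30 215 [-10.6  15.5] 1.6 35.7
45 209 [-10.7  14.8] 1.9 35.6
60 334 [-14.3  18.7] 1.6 40.5
75 264 [-16.3  19.5] 2.2 41.9
90 81 [-14.6  18.6] 1.6 41.1
```

View pics/6.png

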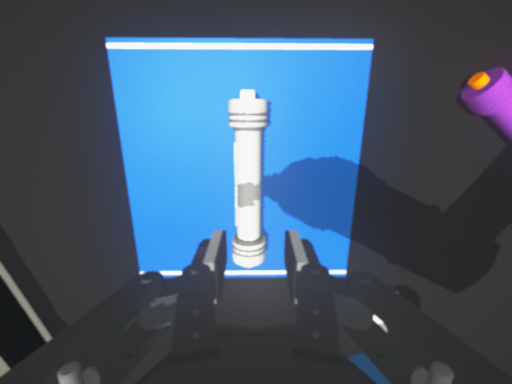

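The column lies along the mat at (250,175). The label's paper edge shows on its left (far, +x) flank at (236,190). I'll lower the part-open fingers loosely round the tube and roll it about 30 mm toward the robot.

```bash
python3 - <<'E'
from h import *
to([513,294.5,60],163.1);to([513,294.5,9],163.1)
E
```

```text
TO [513, 294.5, 60] 163.1 xyz [-0.33, -0.56, 9.34] ang [0.012, -0.002, -0.001]
TO [513, 294.5, 9] 163.1 xyz [-0.34, -0.62, 14.43] ang [0.012, -0.002, -0.001]
```

>>> {"fn": "move_arm", "kwargs": {"moves": [{"gripper": -0.2, "xyz": [-0.3, -0.6, 3], "angular": [0.012, 0, 0]}, {"gripper": -0.2, "xyz": [-0.3, -0.6, 7], "angular": [0.012, 0, 0]}, {"gripper": -0.2, "xyz": [-0.3, -0.6, 9], "angular": [0.012, 0, 0]}, {"gripper": -0.2, "xyz": [-0.3, -0.6, 9.3], "angular": [0.012, 0, 0]}, {"gripper": -0.2, "xyz": [-0.3, -0.6, 9.3], "angular": [0.012, 0, 0]}]}}

```text
clock: 7.05
position: [514.6, 295.0, 62.2]
ee_rot: [-0.595, 0.804, -0.001, 0.001]
contact_force: [0.7, 0.6, 0.8]
gripper_width: 34.2
```

```bash
python3 - <<'E'
from h import *
st();to([513,294.5,9],163.1)
E
```

```text
clk 7.05 pos [514.6 295.   62.2] eul [[-0.292, -0.956, 0.003], [-0.956, 0.292, 0.0], [-0.001, -0.002, -1.0]] F [0.7 0.6 0.8] w 34.2 J [ 0.79  0.5  -0.28  0.   -0.79 -1.09]
TO [513, 294.5, 9] 163.1 xyz [0.1, 0.15, 5.32] ang [-0.002, 0.001, -0.002]
```

>>> {"fn": "move_arm", "kwargs": {"moves": [{"gripper": -0.2, "xyz": [0.1, 0.15, 3], "angular": [0, 0, 0]}, {"gripper": -0.2, "xyz": [0.1, 0.15, 5], "angular": [0, 0, 0]}, {"gripper": -0.2, "xyz": [0.1, 0.15, 5.3], "angular": [0, 0, 0]}, {"gripper": -0.2, "xyz": [0.1, 0.5, 5.3], "angular": [0, 0, 0]}, {"gripper": -0.2, "xyz": [0.1, 1.1, 5.3], "angular": [0, 0, 0]}, {"gripper": -0.2, "xyz": [0.1, 1.8, 5.3], "angular": [0, 0, 0]}, {"gripper": -0.2, "xyz": [0.1, 2.5, 5.3], "angular": [0, 0, 0]}, {"gripper": -0.2, "xyz": [0.1, 3.0, 5.3], "angular": [0, 0, 0]}, {"gripper": -0.2, "xyz": [0.1, 3.3, 5.3], "angular": [0, 0, 0]}, {"gripper": -0.2, "xyz": [0.1, 3.45, 5.3], "angular": [0, 0, 0]}]}}

```text
clock: 8.3
position: [480.3, 304.3, 7.7]
ee_rot: [-0.595, 0.804, -0.001, -0.0]
contact_force: [0.4, 0.4, 0.1]
gripper_width: 34.1
```

```bash
python3 - <<'E'
from h import *
s=st(); im,d,c=grab('wrist','7.png')
E
```

```text
clk 8.3 pos [480.3 304.3   7.7] eul [[-0.291, -0.957, 0.001], [-0.957, 0.291, -0.001], [0.001, -0.001, -1.0]] F [0.4 0.4 0.1] w 34.1 J [ 0.85  0.55 -0.38  0.   -0.64 -1.15]
```

View pics/7.png

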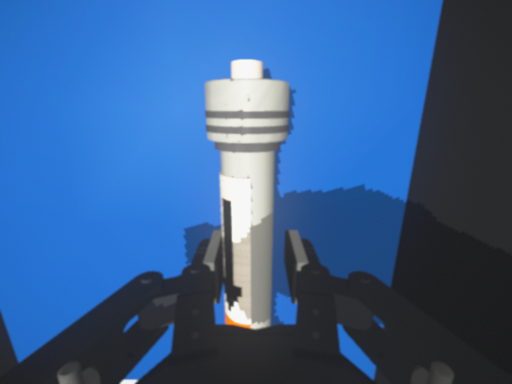

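The fingers are round the tube, and the label shows on its left flank. The arrow is at about (228,240) and the paper's right edge at about (253,200). Ray–cylinder geometry will give the remaining angle.

```bash
cat >> h.py <<'E'
n_=np.array([np.cos(np.radians(-16.9)),np.sin(np.radians(-16.9))])
def cyl(c,u,v,N0,r,z0=22.):
    """ray -> cylinder (axis along mat y' through coordinate N0 along n_, height z0); label angle from up, + toward +x'"""
    o,k=ray(c,u,v); a=np.array([o[:2]@n_-N0,o[2]-z0]); b=np.array([k[:2]@n_,k[2]])
    A=b@b;B=a@b;C=a@a-r*r; D=B*B-A*C
    if D<0: return None
    t=(-B-D**.5)/A; p=a+t*b; return np.degrees(np.arctan2(p[0],p[1]))
def axisN(c,ul,ur,v,r,z0=22.):
    """axis coordinate along n_ from the two tangent rays at row v"""
    Ns=[]
    for u,s in((ul,1),(ur,-1)):
        o,k=ray(c,u,v); a=np.array([o[:2]@n_,o[2]]); b=np.array([k[:2]@n_,k[2]]); b/=np.linalg.norm(b)
        m=np.array([-b[1],b[0]]) # normal
        # |(C-a).m|=r, C=(N,z0)
        for sg in(1,-1): Ns.append(((sg*r-(z0-a[1])*m[1])/m[0])+a[0])
    return Ns
E
python3 - <<'E'
from h import *
im,d,c=load('wrist')
for v in (165,190,205,215,225,260,275):
    print(v,' '.join('%d:%d,%d,%d'%(u,*im[v,u]) for u in range(214,284,2)))
s=arm.read_state(); print('tcp N',np.array(s['position'])[:2]@n_)
E
```

```text
165 214:224,136,69 216:224,135,69 218:224,135,71 220:210,142,105 222:177,180,176 224:195,206,205 226:209,217,217 228:216,224,223 230:221,229,228 232:225,232,232 234:227,234,234 236:228,235,235 238:228,235,235 240:230,237,236 242:231,238,238 244:233,239,239 246:233,239,239 248:231,238,238 250:229,236,235 252:225,233,233 254:222,231,231 256:219,227,227 258:216,224,224 260:211,220,219 262:203,215,214 264:195,206,206 266:184,195,194 268:171,181,181 270:156,165,164 272:135,141,139 274:128,105,93 276:143,90,57 278:192,114,61 280:221,132,64 282:221,131,63
190 214:222,133,69 216:222,132,69 218:221,135,77 220:215,189,182 222:225,236,241 224:236,243,245 226:241,245,246 228:244,247,247 230:245,247,247 232:246,247,247 234:246,247,247 236:247,247,247 238:247,247,247 240:246,247,247 242:247,247,247 244:247,247,247 246:247,247,247 248:247,247,247 250:244,245,245 252:225,233,233 254:223,231,231 256:220,228,228 258:216,224,224 260:211,220,220 262:204,214,214 264:194,205,205 266:183,195,194 268:170,180,179 270:153,161,161 272:131,135,133 274:131,98,80 276:140,91,61 278:183,110,63 280:220,131,66 282:22
[... 2004 characters left out ...]
0,140 264:129,138,137 266:125,133,132 268:119,126,126 270:112,116,115 272:121,91,75 274:132,81,49 276:132,79,48 278:132,80,47 280:132,80,47 282:128,77,45
275 214:55,51,50 216:56,54,53 218:52,49,48 220:49,46,46 222:54,55,55 224:80,84,86 226:60,61,61 228:51,48,48 230:51,49,49 232:81,86,89 234:165,179,189 236:178,195,205 238:178,195,206 240:180,197,208 242:182,199,210 244:183,201,211 246:183,201,211 248:183,201,212 250:169,183,190 252:143,151,152 254:141,149,149 256:139,146,147 258:137,145,144 260:134,141,141 262:132,140,139 264:128,136,135 266:124,131,131 268:118,124,124 270:110,113,111 272:122,86,67 274:132,79,46 276:131,79,46 278:131,79,46 280:131,78,44 282:131,77,43
tcp N 371.10714949608115
```

```bash
python3 - <<'E'
from h import *
im,d,c=load('wrist')
for v,ul,ur,ue,a0,a1 in((205,221,273,251,222.5,230),(215,221,272.5,251,222.7,230.5),(190,220,273,251,None,None)):
    Ns=axisN(c,ul,ur,v,13.25); print(np.round(Ns,1))
    N0=371.1+ -3.4
    cand=[(x+y)/2 for x in Ns[:2] for y in Ns[2:] if abs(x-y)<4]
    for N in cand[:1]:
        print(v,'N',N,'edge',cyl(c,ue,v,N,13.5),'->label',cyl(c,ue,v,N,13.5)+52.5, 'arrow',(cyl(c,a0,v,N,13.5),cyl(c,a1,v,N,13.5)) if a0 else '')
E
```

```text
[402.1 375.4 375.5 348.9]
205 N 375.4202016470558 edge -9.457756566252124 ->label 43.04224343374788 arrow (np.float64(59.85903592346571), np.float64(34.3027707019838))
[402.3 375.6 375.6 349.1]
215 N 375.5997490730741 edge -10.12339649594204 ->label 42.37660350405796 arrow (np.float64(58.96757079971692), np.float64(32.82517937120139))
[402.3 375.6 375.6 349.1]
190 N 375.59292503911934 edge -10.353331329202035 ->label 42.146668670797965 arrow
```

>>> {"fn": "move_arm", "kwargs": {"moves": [{"gripper": -0.2, "xyz": [0, 0.3, 0], "angular": [0, 0, 0]}, {"gripper": -0.2, "xyz": [0, 0.7, 0], "angular": [0, 0, 0]}, {"gripper": -0.2, "xyz": [0, 1.05, 0], "angular": [0, 0, 0]}, {"gripper": -0.2, "xyz": [0, 1.25, 0], "angular": [0, 0, 0]}, {"gripper": -0.2, "xyz": [0, 1.35, 0], "angular": [0, 0, 0]}, {"gripper": -0.2, "xyz": [0, 1.4, 0], "angular": [0, 0, 0]}, {"gripper": -0.2, "xyz": [0, 1.4, 0], "angular": [0, 0, 0]}]}}

```text
clock: 9.22
position: [467.1, 308.3, 7.8]
ee_rot: [-0.595, 0.804, -0.001, -0.0]
contact_force: [0.1, -0.0, -0.1]
gripper_width: 34.5
```

```bash
cat >> h.py <<'E'
def label(c,im,rows):
    """tube edges, paper edges and arrow edges per row by saturation / brightness"""
    hsv=cv2.cvtColor(im,cv2.COLOR_BGR2HSV)
    for v in rows:
        sat=hsv[v].astype(int)[:,1]; g=np.where(sat[200:300]<95)[0]+200
        b=im[v].astype(int).sum(1)
        print(v,g[0],g[-1],' '.join('%d:%d'%(u,b[u]) for u in range(g[0]-1,g[-1]+2)))
E
python3 - <<'E'
from h import *
s=st(); print('N',np.array(s['position'])[:2]@n_); im,d,c=grab('wrist','8.png'); label(c,im,(190,215))
E
```

```text
clk 9.22 pos [467.1 308.3   7.8] eul [[-0.292, -0.956, 0.001], [-0.956, 0.292, -0.001], [0.001, -0.001, -1.0]] F [ 0.1 -0.  -0.1] w 34.5 J [ 0.87  0.54 -0.41  0.   -0.63 -1.17]
N 357.34704885948037
190 221 274 220:468 221:531 222:655 223:718 224:734 225:736 226:739 227:739 228:740 229:740 230:741 231:741 232:741 233:741 234:741 235:741 236:741 237:741 238:741 239:741 240:741 241:741 242:741 243:741 244:741 245:741 246:741 247:741 248:741 249:741 250:741 251:741 252:741 253:741 254:741 255:741 256:741 257:740 258:740 259:740 260:740 261:739 262:738 263:737 264:736 265:732 266:727 267:723 268:707 269:650 270:542 271:474 272:426 273:380 274:340 275:322
215 222 273 221:463 222:536 223:668 224:729 225:737 226:739 227:740 228:740 229:741 230:741 231:741 232:741 233:741 234:741 235:744 236:746 237:631 238:370 239:264 240:257 241:262 242:264 243:265 244:266 245:265 246:265 247:262 248:258 249:260 250:337 251:556 252:734 253:745 254:741 255:741 256:741 257:741 258:741 259:741 260:740 261:740 262:739 263:739 264:738 265:735 266:727 267:704 268:631 269:490 270:410 271:384 272:365 273:335 274:318
```

View pics/8.png

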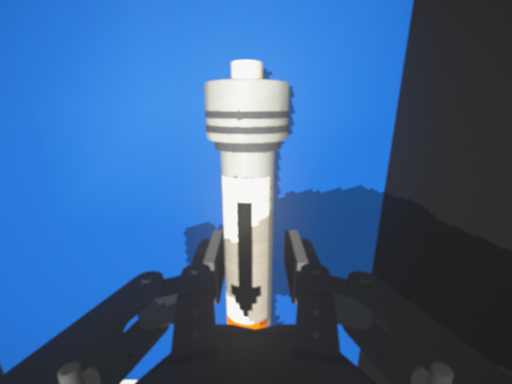

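The label is nearly straight up, with the arrow at u=237–251 within the tube's 221–273. I'll compute the residual.

```bash
python3 - <<'E'
from h import *
im,d,c=load('wrist')
for v,ul,ur,ue,a in((215,221.7,273,268.6,(237.4,250.5)),(190,220.7,273.5,269.6,None)):
    Ns=axisN(c,ul,ur,v,13.25); N=(Ns[1]+Ns[2])/2
    print('N',Ns[1:3],'edge->label',cyl(c,ue,v,N,13.5)+52.5,'arrow',np.mean([cyl(c,x,v,N,13.5) for x in a]) if a else '')
# axial: far fitting end (top, row ~82) and lengthwise centre
print('fitting ends', onz(c,248,82,38), onz(c,248,148,38), onz(c,248,178,35))
am=np.array([-n_[1],n_[0]]); print('A fit far end',onz(c,248,84,41)[:2]@am,'label start',onz(c,246,178,35)[:2]@am,'tcp',np.array(arm.read_state()['position'])[:2]@am)
E
```

```text
N [np.float64(361.447196557014), np.float64(361.57660296088096)] edge->label 1.5587976064643883 arrow 5.302791230734442
N [np.float64(361.4292508348158), np.float64(361.5918777655538)] edge->label -0.5324605779271252 arrow 
fitting ends [445.17309229 225.9172115   38.        ] [452.83144632 250.36285825  38.        ] [457.0107625  263.44844519  35.        ]
A fit far end 346.52678627428867 label start 384.92457284851014 tcp 430.72282984273437
```

>>> {"fn": "move_arm", "kwargs": {"moves": [{"gripper": -0.2, "xyz": [0, 0.07, 0], "angular": [0, 0, 0]}, {"gripper": -0.2, "xyz": [0, 0.13, 0], "angular": [0, 0, 0]}, {"gripper": -0.2, "xyz": [0, 0.14, 0], "angular": [0, 0, 0]}, {"gripper": -0.2, "xyz": [0, -0.1, 0], "angular": [0, 0, 0]}, {"gripper": -0.2, "xyz": [0, -0.28, 0], "angular": [0, 0, 0]}, {"gripper": -0.2, "xyz": [0, -0.28, 0], "angular": [0, 0, 0]}, {"gripper": -0.2, "xyz": [0, -0.28, 0], "angular": [0, 0, 0]}]}}

```text
clock: 10.15
position: [469.8, 307.4, 7.8]
ee_rot: [-0.595, 0.804, -0.001, -0.0]
contact_force: [-0.5, 1.2, 0.6]
gripper_width: 34.4
```

```bash
python3 - <<'E'
from h import *
s=st(); print('N',np.array(s['position'])[:2]@n_); im,d,c=grab('wrist','9.png'); label(c,im,(165,190,215))
E
```

```text
clk 10.15 pos [469.8 307.4   7.8] eul [[-0.292, -0.956, 0.001], [-0.956, 0.292, -0.001], [0.001, -0.001, -1.0]] F [-0.5  1.2  0.6] w 34.4 J [ 0.87  0.54 -0.4   0.   -0.63 -1.17]
N 360.1531939231798
165 230 282 229:497 230:523 231:554 232:586 233:612 234:633 235:648 236:662 237:673 238:682 239:692 240:698 241:701 242:701 243:701 244:702 245:705 246:710 247:714 248:717 249:720 250:722 251:724 252:724 253:725 254:725 255:725 256:721 257:710 258:701 259:707 260:710 261:710 262:707 263:707 264:704 265:699 266:694 267:688 268:681 269:670 270:662 271:653 272:646 273:635 274:621 275:607 276:588 277:567 278:544 279:515 280:480 281:435 282:381 283:331
190 230 282 229:465 230:501 231:584 232:692 233:731 234:736 235:737 236:739 237:740 238:740 239:740 240:741 241:741 242:741 243:741 244:741 245:741 246:741 247:741 248:741 249:741 250:741 251:741 252:741 253:741 254:741 255:741 256:741 257:741 258:741 259:741 260:741 261:741 262:741 263:741 264:741 265:741 266:741 267:740 268:739 269:739 270:739 271:738 272:736 273:733 274:731 275:727 276:718 277:708 278:688 279:610 280:484 281:398 282:342 283:329
215 231 281 230:465 231:520 232:634 233:718 234:739 235:739 236:740 237:740 238:741 239:741 240:741 241:741 242:741 243:741 244:741 245:741 246:744 247:742 248:583 249:331 250:250 251:249 252:250 253:250 254:248 255:247 256:249 257:248 258:250 259:243 260:241 261:284 262:479 263:712 264:746 265:741 266:738 267:725 268:710 269:691 270:662 271:633 272:617 273:606 274:599 275:588 276:574 277:546 278:487 279:414 280:363 281:332 282:313
```

The column now has its label within about 1.5° of straight up (arrow mid 255.2 against tube mid 256). It lies still with neither finger touching, and the jaws are centred on it. Next, grip and lift.

>>> {"fn": "move_arm", "kwargs": {"moves": [{"gripper": -0.3, "xyz": [0, 0, 0], "angular": [0, 0, 0]}, {"gripper": -0.36, "xyz": [0, 0, 0], "angular": [0, 0, 0]}, {"gripper": -0.42, "xyz": [0, 0, 0], "angular": [0, 0, 0]}, {"gripper": -1, "xyz": [0, 0, 0], "angular": [0, 0, 0]}, {"gripper": -1, "xyz": [0, 0, 0], "angular": [0, 0, 0]}, {"gripper": -1, "xyz": [0, 0, 0], "angular": [0, 0, 0]}]}}

```text
clock: 10.95
position: [469.7, 307.5, 8.0]
ee_rot: [-0.595, 0.804, -0.001, -0.0]
contact_force: [-2.7, 0.3, 5.0]
gripper_width: 24.2
```

>>> {"fn": "move_arm", "kwargs": {"moves": [{"gripper": -1, "xyz": [0, 0, -1], "angular": [0, 0, 0]}, {"gripper": -1, "xyz": [0, 0, -4], "angular": [0, 0, 0]}, {"gripper": -1, "xyz": [0, 0, -8], "angular": [0, 0, 0]}, {"gripper": -1, "xyz": [0, 0, -13], "angular": [0, 0, 0]}, {"gripper": -1, "xyz": [0, 0, -18], "angular": [0, 0, 0]}, {"gripper": -1, "xyz": [0, 0, -23], "angular": [0, 0, 0]}, {"gripper": -1, "xyz": [0, 0, -25], "angular": [0, 0, 0]}, {"gripper": -1, "xyz": [0, 0, -25], "angular": [0, 0, 0]}]}}

```text
clock: 11.95
position: [469.6, 307.8, 258.5]
ee_rot: [-0.595, 0.804, -0.0, 0.001]
contact_force: [-0.6, 0.0, -6.1]
gripper_width: 23.8
```

```bash
python3 - <<'E'
from h import *
st(); im,d,c=grab('wrist'); label(c,im,(190,215)); 
im,d,c=grab('scene'); P=cloud(c,d); hsv=cv2.cvtColor(im,cv2.COLOR_BGR2HSV)
# drawer front panel top edge: points 140..182, x<600
m=(d>0)&(P[...,0]>450)&(P[...,0]<680)&(P[...,1]>-320)&(P[...,1]<0)&(P[...,2]>60)&(P[...,2]<184)
cv2.imwrite('pics/10.png',cv2.resize(im[190:300,160:290],None,fx=5,fy=5,interpolation=cv2.INTER_CUBIC))
to([592.5,-149.6,257],176.6)
E
```

```text
clk 11.95 pos [469.6 307.8 258.5] eul [[-0.292, -0.956, 0.002], [-0.956, 0.292, 0.001], [-0.001, -0.001, -1.0]] F [-0.6  0.  -6.1] w 23.8 J [ 0.87  0.26 -0.11  0.   -1.2  -1.17]
190 230 281 229:463 230:508 231:603 232:697 233:730 234:734 235:736 236:738 237:739 238:739 239:740 240:740 241:740 242:740 243:741 244:741 245:741 246:741 247:741 248:741 249:741 250:741 251:741 252:741 253:741 254:741 255:741 256:741 257:741 258:741 259:741 260:741 261:741 262:740 263:740 264:740 265:740 266:740 267:739 268:738 269:738 270:737 271:735 272:730 273:728 274:724 275:717 276:705 277:694 278:648 279:522 280:439 281:431 282:436
215 231 280 230:473 231:533 232:650 233:720 234:735 235:738 236:739 237:740 238:740 239:740 240:741 241:741 242:741 243:741 244:741 245:743 246:744 247:674 248:425 249:262 250:239 251:245 252:243 253:245 254:241 255:238 256:240 257:241 258:239 259:234 260:247 261:365 262:611 263:738 264:744 265:742 266:740 267:733 268:711 269:682 270:647 271:622 272:607 273:591 274:577 275:566 276:550 277:504 278:435 279:379 280:358 281:332
TO [592.5, -149.6, 257] 176.6 xyz [40.03, -25.21, -0.03] ang [0.002, -0.004, -0.237]
```

View pics/10.png

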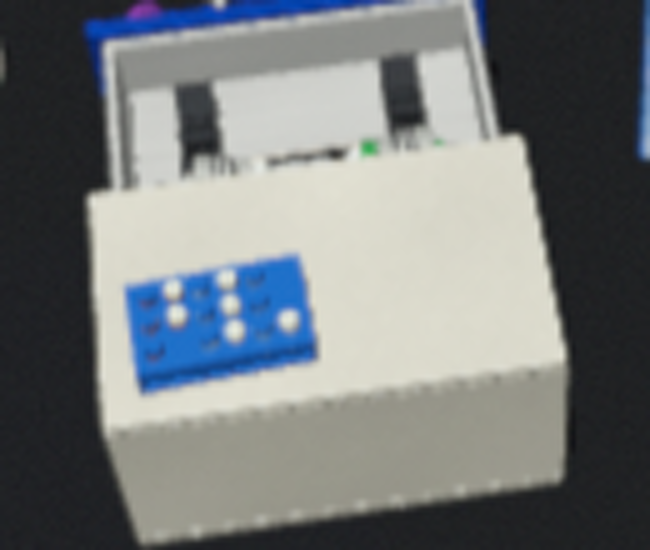

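The drawer shows both front V blocks empty at (198,118) and (403,90) in the crop, the green band of the neighbour up, and the rack untouched. I'll measure slot height and position from depth.

```bash
python3 - <<'E'
from h import *
im,d,c=load('scene'); P=cloud(c,d); hsv=cv2.cvtColor(im,cv2.COLOR_BGR2HSV)
yaw=np.radians(-3.3); ex=np.array([np.cos(yaw),np.sin(yaw)]); ey=np.array([-ex[1],ex[0]])
C=np.array([763.5,-159.5]); q=P[...,:2]-C; X=q@ex; Y=q@ey; Z=P[...,2]
def f(u,v): u=160+u/5;v=190+v/5; return np.round([X[int(v),int(u)],Y[int(v),int(u)],Z[int(v),int(u)]],1)
ok=(d>0)&(abs(Y)<160)&(X<-102)&(X>-300)
blue=ok&(hsv[...,0]>95)&(hsv[...,0]<125)&(hsv[...,1]>150)&(Z>150); print('panel top',np.median(Z[blue]),np.percentile(X[blue],[5,50,95]),np.percentile(Y[blue],[1,99]),blue.sum())
dark=ok&(hsv[...,2]<75)&(Z>90)&(Z<165)&(X>-240)
k,l,s,_=cv2.connectedComponentsWithStats(dark.astype(np.uint8))
for i in range(1,k):
    if s[i,4]>15: m=l==i; print('blk',s[i],np.percentile(X[m],[2,50,98]).round(1),np.percentile(Y[m],[2,50,98]).round(1),np.percentile(Z[m],[2,50,98]).round(1))
w=ok&(hsv[...,1]<60)&(hsv[...,2]>120)&(X<-115)
for lo,hi in((-100,100),):
    m=w&(abs(Y)<60)&(X>-215); hst,e=np.histogram(Z[m],bins=np.arange(70,190,5)); print('floor hist',list(zip(e[:-1],hst)))
m=w&(abs(Y)>120)&(Z>120); print('walls',np.percentile(Z[m],[50,90]),m.sum(),[ (np.median(Y[m&(Y>0)]),np.median(Y[m&(Y<0)]))])
E
```

```text
panel top 172.33180511283868 [-253.58238462 -244.3640508  -238.2077239 ] [-150.45493451  148.84315302] 305
blk [237 202   8  14  79] [-206.3 -187.9 -163.5] [66.6 76.6 88.6] [105.6 124.1 139.5]
blk [196 207   8  16  83] [-205.3 -186.5 -153.2] [-89.6 -78.4 -67.2] [107.9 122.9 139.4]
floor hist [(np.int64(70), np.int64(0)), (np.int64(75), np.int64(0)), (np.int64(80), np.int64(0)), (np.int64(85), np.int64(0)), (np.int64(90), np.int64(0)), (np.int64(95), np.int64(57)), (np.int64(100), np.int64(192)), (np.int64(105), np.int64(101)), (np.int64(110), np.int64(7)), (np.int64(115), np.int64(1)), (np.int64(120), np.int64(0)), (np.int64(125), np.int64(0)), (np.int64(130), np.int64(0)), (np.int64(135), np.int64(0)), (np.int64(140), np.int64(0)), (np.int64(145), np.int64(2)), (np.int64(150), np.int64(26)), (np.int64(155), np.int64(31)), (np.int64(160), np.int64(3)), (np.int64(165), np.int64(0)), (np.int64(170), np.int64(0)), (np.int64(175), np.int64(0)), (np.int64(180), np.int64(0))]
walls [160.01578592 165.74290866] 191 [(np.float64(133.55211193235823), np.float64(-134.98172096894893))]
```

```bash
python3 - <<'E'
from h import *
im,d,c=load('scene'); P=cloud(c,d); hsv=cv2.cvtColor(im,cv2.COLOR_BGR2HSV)
yaw=np.radians(-3.3); ex=np.array([np.cos(yaw),np.sin(yaw)]); ey=np.array([-ex[1],ex[0]])
C=np.array([763.5,-159.5]); q=P[...,:2]-C; X=q@ex; Y=q@ey; Z=P[...,2]
dark=(d>0)&(abs(Y)<100)&(hsv[...,2]<80)&(Z>90)&(Z<165)&(X>-240)&(X<-120)&(abs(Y)>60)
for sgn in(1,-1):
    m=dark&(Y*sgn>66)&(Y*sgn<90)
    for x in range(-212,-150,5):
        g=m&(abs(X-x)<2.5)
        if g.sum()>1: print(sgn,x,g.sum(),np.round(np.median(Z[g]),1),end=' | ')
    print()
# image 5 with its reconstructed calibration
s=arm.read_state(); cw=arm.get_calibration('wrist'); Rt=Rn.from_quat(s['ee_rot']).as_matrix(); o,_=ray(cw,0,0)
oc=Rt.T@(o-s['position']); Rc=np.array(cw['R'])@Rt
R5=Rn.from_quat([-0.686,0.727,-0.003,0.003]).as_matrix(); p5=np.array([474.9,-141.9,347.2])
Rw=Rc@R5.T; c5=dict(camera_matrix=cw['camera_matrix'],R=Rw,t=-Rw@(p5+R5@oc))
def loc(u,v,z): w=onz(c5,u,v,z); return np.round([w,*[[ (w[:2]-C)@ex,(w[:2]-C)@ey,0]]],1).tolist()
print('b far fit',loc(118,112,142),'near',loc(133.5,222,142))
print('cab front edge',loc(67,28,185),loc(111,283,185),'panel',loc(209,31,172),loc(218,225,172),loc(229,225,172))
print('handle bar',loc(257,118,147),loc(259.5,211,147))
im5=cv2.imread('pics/5.png'); b=im5.astype(int).sum(2)
for v in(104,108,212,216): print(v,[int(x) for x in b[v,128:216:2]])
E
```

```text
1 -207 4 130.4 | 1 -202 11 128.7 | 1 -197 11 125.1 | 1 -192 11 118.6 | 1 -187 6 116.5 | 1 -177 6 111.4 | 1 -172 4 115.8 | 1 -167 16 113.3 | 1 -162 8 135.3 | 
-1 -207 7 132.9 | -1 -202 10 130.5 | -1 -197 13 122.7 | -1 -192 12 121.9 | -1 -187 5 116.7 | -1 -177 2 117.4 | -1 -172 7 115.4 | -1 -167 17 116.6 | -1 -162 10 131.9 | 
b far fit [[644.0, -221.4, 142.0], [-115.7, -68.7, 0.0]] near [[653.9, -71.9, 142.0], [-114.4, 81.2, 0.0]]
cab front edge [[656.5, -304.0, 185.0], [-98.5, -150.5, 0.0]] [[679.1, -2.8, 185.0], [-93.3, 151.6, 0.0]] panel [[516.0, -296.1, 172.0], [-239.2, -150.7, 0.0]] [[528.7, -74.3, 172.0], [-239.3, 71.6, 0.0]] [[514.4, -73.5, 172.0], [-253.6, 71.5, 0.0]]
handle bar [[470.7, -204.5, 147.0], [-289.7, -61.7, 0.0]] [[474.1, -80.9, 147.0], [-293.4, 61.8, 0.0]]
104 [332, 288, 244, 190, 184, 183, 181, 170, 167, 161, 305, 399, 402, 334, 198, 186, 189, 188, 191, 189, 192, 191, 194, 190, 214, 254, 256, 222, 203, 202, 201, 200, 198, 192, 185, 265, 396, 399, 399, 461, 667, 693, 619, 344]
108 [334, 290, 247, 200, 171, 183, 182, 174, 169, 158, 259, 387, 405, 356, 216, 189, 188, 192, 191, 189, 192, 191, 191, 191, 197, 249, 257, 228, 202, 201, 204, 204, 198, 192, 184, 240, 388, 403, 404, 576, 685, 690, 619, 349]
212 [581, 566, 539, 493, 438, 364, 270, 203, 193, 247, 206, 183, 182, 181, 170, 159, 238, 380, 400, 328, 194, 187, 187, 189, 187, 191, 188, 188, 187, 196, 218, 210, 200, 200, 200, 198, 192, 182, 209, 375, 408, 442, 638, 669]
216 [302, 301, 293, 282, 271, 278, 301, 323, 314, 258, 186, 174, 183, 181, 172, 157, 205, 374, 398, 347, 208, 186, 186, 189, 187, 191, 188, 187, 187, 194, 217, 214, 200, 198, 197, 197, 194, 184, 187, 334, 406, 407, 561, 670]
```

```bash
python3 - <<'E'
from h import *
yaw=np.radians(-3.3); ex=np.array([np.cos(yaw),np.sin(yaw)]); ey=np.array([-ex[1],ex[0]]);C=np.array([763.5,-159.5])
s=arm.read_state(); cw=arm.get_calibration('wrist'); Rt=Rn.from_quat(s['ee_rot']).as_matrix(); o,_=ray(cw,0,0)
oc=Rt.T@(o-s['position']); Rc=np.array(cw['R'])@Rt
R5=Rn.from_quat([-0.686,0.727,-0.003,0.003]).as_matrix(); p5=np.array([474.9,-141.9,347.2])
Rw=Rc@R5.T; c5=dict(camera_matrix=cw['camera_matrix'],R=Rw,t=-Rw@(p5+R5@oc))
for v,l,r,m in((104,155,198,179.5),(108,156,198.5,179.5),(212,167.5,204.5,188.5),(216,167.8,205.8,188.5)):
    L=[((onz(c5,u,v,z)[:2]-C)@np.stack([ex,ey],1)).round(1) for u,z in((l,135),(r,135),(m,115))]; print(v,L,(L[0]+L[1])/2)
print('slot world @X=-185',C-185*ex)
# y extents of walls / block ends from image 5 along column u~177 (z tops)
im5=cv2.imread('pics/5.png').astype(int).sum(2)
print([int(x) for x in im5[85:125:2,168]],[int(x) for x in im5[190:240:2,196]])
print('fits ends b far/near', [((onz(c5,u,v,161)[:2]-C)@np.stack([ex,ey],1)).round(1) for u,v in((117,100),(134,235))])
E
```

```text
104 [array([-160.7,  -78.3]), array([-215.2,  -78.3]), array([-186.2,  -78.5])] [-187.95  -78.3 ]
108 [array([-161.4,  -73.5]), array([-215.5,  -73.5]), array([-185.8,  -73.4])] [-188.45  -73.5 ]
212 [array([-161.9,   68.6]), array([-214.9,   68.4]), array([-186.5,   76.6])] [-188.4   68.5]
216 [array([-161.7,   74.8]), array([-216.5,   74.6]), array([-186. ,   83.1])] [-189.1   74.7]
slot world @X=-185 [ 578.80676393 -148.85065501]
[683, 683, 685, 651, 275, 188, 189, 190, 191, 190, 190, 193, 191, 194, 190, 271, 585, 684, 687, 687] [674, 671, 671, 671, 670, 643, 324, 193, 175, 185, 200, 200, 197, 197, 196, 198, 194, 212, 490, 659, 662, 660, 659, 656, 655]
fits ends b far/near [array([-126.2,  -82.5]), array([-122.,   92.])]
```

```bash
python3 - <<'E'
from h import *
to([577.3,-148.8,240],176.7)
E
```

```text
TO [577.3, -148.8, 240] 176.7 xyz [40.39, -23.73, 1.67] ang [0.002, -0.004, -0.239]
```

>>> {"fn": "move_arm", "kwargs": {"moves": [{"gripper": -1, "xyz": [2, -1.2, 0], "angular": [0, 0, -0.01]}, {"gripper": -1, "xyz": [6, -3.5, 0], "angular": [0, 0, -0.03]}, {"gripper": -1, "xyz": [11, -6.4, 0], "angular": [0, 0, -0.06]}, {"gripper": -1, "xyz": [16, -9.4, 0], "angular": [0, 0, -0.1]}, {"gripper": -1, "xyz": [21, -12.3, 0], "angular": [0, 0, -0.14]}, {"gripper": -1, "xyz": [26, -15.2, 0], "angular": [0, 0, -0.18]}, {"gripper": -1, "xyz": [31, -18.2, 0], "angular": [0, 0, -0.22]}, {"gripper": -1, "xyz": [35.5, -20.8, 0.5], "angular": [0, -0.004, -0.239]}, {"gripper": -1, "xyz": [38.8, -22.8, 1.2], "angular": [0, -0.004, -0.239]}, {"gripper": -1, "xyz": [40.4, -23.7, 1.7], "angular": [0, -0.004, -0.239]}]}}

```text
clock: 13.3
position: [577.4, -149.7, 237.9]
ee_rot: [-0.686, 0.728, 0.003, -0.0]
contact_force: [-0.5, 1.3, -6.4]
gripper_width: 24.1
```

>>> {"fn": "move_arm", "kwargs": {"moves": [{"gripper": -1, "xyz": [0, 0, 0], "angular": [0, 0, 0]}, {"gripper": -1, "xyz": [0, 0, 0], "angular": [0, 0, 0]}]}}

```text
clock: 13.55
position: [578.1, -147.0, 240.6]
ee_rot: [-0.687, 0.727, 0.001, 0.001]
contact_force: [0.1, -0.1, -5.3]
gripper_width: 24.2
```

```bash
python3 - <<'E'
from h import *
st(); im,d,c=grab('wrist','11.png'); label(c,im,(215,))
to([577.3,-148.8,165],176.7);to([577.3,-148.8,128],176.7)
E
```

```text
clk 13.55 pos [ 578.1 -147.   240.6] eul [[-0.056, -0.998, -0.0], [-0.998, 0.056, 0.003], [-0.003, 0.0, -1.0]] F [ 0.1 -0.1 -5.3] w 24.2 J [ 0.02  0.33 -0.05 -0.   -1.19 -0.08]
215 200 299 199:390 200:393 201:390 202:388 203:389 204:393 205:394 206:394 207:393 208:389 209:394 210:393 211:398 212:438 213:543 214:633 215:647 216:645 217:649 218:649 219:650 220:647 221:644 222:641 223:641 224:648 225:655 226:658 227:655 228:652 229:637 230:560 231:465 232:496 233:597 234:649 235:669 236:677 237:684 238:687 239:691 240:693 241:695 242:695 243:696 244:698 245:696 246:670 247:549 248:348 249:197 250:171 251:173 252:176 253:175 254:173 255:176 256:173 257:173 258:171 259:167 260:176 261:271 262:451 263:621 264:683 265:691 266:689 267:685 268:682 269:680 270:674 271:665 272:652 273:642 274:627 275:606 276:580 277:520 278:421 279:337 280:321 281:355 282:385 283:395 284:393 285:395 286:396 287:393 288:390 289:388 290:385 291:382 292:382 293:385 294:390 295:390 296:367 297:319 298:264 299:245 300:238
TO [577.3, -148.8, 165] 176.7 xyz [0.23, 0.09, 7.61] ang [-0.001, 0.003, 0.002]
TO [577.3, -148.8, 128] 176.7 xyz [0.24, 0.1, 11.31] ang [-0.001, 0.003, 0.002]
```

View pics/11.png

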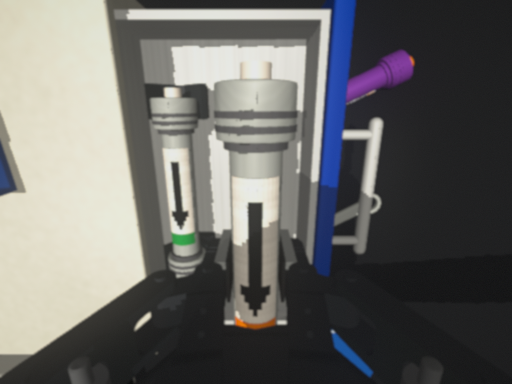

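The column is held over the front cradle, arrow pointing the same way as its neighbour at (180,190), and parallel to it. I'll check the offset to the neighbour from depth (should be 70 mm) before lowering.

```bash
python3 - <<'E'
from h import *
im,d,c=load('wrist'); P=cloud(c,d)
yaw=np.radians(-3.3); ex=np.array([np.cos(yaw),np.sin(yaw)]); ey=np.array([-ex[1],ex[0]]);C=np.array([763.5,-159.5])
q=P[...,:2]-C; X=q@ex;Y=q@ey;Z=P[...,2]
m=(d>0)&(X<-96)&(X>-140)&(Z>125)&(Z<175)
for y in range(-90,61,15):
    g=m&(abs(Y-y)<5)
    if g.sum()>10:
        A=np.c_[2*X[g],2*Z[g],np.ones(g.sum())]; t=Z[g]>Z[g].max()-5; s=np.linalg.lstsq(A,X[g]**2+Z[g]**2,rcond=None)[0]; print(y,g.sum(),'top z',np.percentile(Z[g],98).round(1),'topX',X[g][t].mean().round(1),'fit',s[:2].round(1))
h=(d>0)&(X<-160)&(X>-215)&(Z>200)&(Z<300)
for y in (-80,-70,-40,-30,-20):
    g=h&(abs(Y-y)<4)
    if g.sum()>10: t=Z[g]>Z[g].max()-4; print('held',y,np.percentile(Z[g],98).round(1),X[g][t].mean().round(1))
print('held far end Y',np.percentile(Y[h],[0.2,1]), 'b far end Y',np.percentile(Y[m],[.5,2]))
g=(d>0)&(X<-235)&(X>-258)&(Z>165)&(Z<178); print('panel',np.percentile(X[g],[2,98]),np.median(Z[g]))
print('tcp',((arm.read_state()['position'][:2])-C)@np.stack([ex,ey],1))
E
```

```text
-90 361 top z 149.1 topX -116.3 fit [-117.3  133.1]
-75 678 top z 161.4 topX -116.7 fit [-116.   139.9]
-60 530 top z 161.6 topX -116.2 fit [-116.   142.1]
-45 362 top z 155.6 topX -116.5 fit [-116.   142.4]
-30 338 top z 156.4 topX -116.8 fit [-116.   143.4]
-15 321 top z 156.6 topX -116.5 fit [-116.   143.4]
0 304 top z 156.7 topX -116.6 fit [-116.   143.6]
15 281 top z 156.8 topX -116.7 fit [-116.2  143.6]
30 269 top z 156.7 topX -116.9 fit [-116.2  143.6]
45 255 top z 156.5 topX -116.7 fit [-116.1  143.4]
60 360 top z 157.4 topX -116.7 fit [-115.5  137.5]
held -80 273.1 -185.1
held -70 273.4 -185.2
held -40 268.3 -185.3
held -30 268.4 -185.4
held -20 268.5 -185.4
held far end Y [-92.44600857 -90.61541704] b far end Y [-140.00004201 -138.80043902]
panel [-252.99248327 -238.58754662] 171.8889489691979
tcp [-185.61765766    2.0277104 ]
```

>>> {"fn": "move_arm", "kwargs": {"moves": [{"gripper": -1, "xyz": [0.2, 0.08, 1.5], "angular": [0, 0.003, 0]}, {"gripper": -1, "xyz": [0.2, 0.08, 4], "angular": [0, 0.003, 0]}, {"gripper": -1, "xyz": [0.2, 0.08, 6.5], "angular": [0, 0.003, 0]}, {"gripper": -1, "xyz": [0.2, 0.08, 8.5], "angular": [0, 0.003, 0]}, {"gripper": -1, "xyz": [0.2, 0.08, 9.8], "angular": [0, 0.003, 0]}, {"gripper": -1, "xyz": [0.2, 0.08, 10.4], "angular": [0, 0.003, 0]}, {"gripper": -1, "xyz": [0.2, 0.08, 10.7], "angular": [0, 0.003, 0]}, {"gripper": -1, "xyz": [0.2, 0.08, 10.9], "angular": [0, 0.003, 0]}, {"gripper": -1, "xyz": [0.2, 0.08, 11], "angular": [0, 0.003, 0]}, {"gripper": -1, "xyz": [0.2, 0.08, 11], "angular": [0, 0.003, 0]}]}}

```text
clock: 14.85
position: [577.9, -149.5, 131.7]
ee_rot: [-0.687, 0.727, -0.001, 0.001]
contact_force: [1.0, 0.2, -6.0]
gripper_width: 24.0
```

>>> {"fn": "move_arm", "kwargs": {"moves": [{"gripper": -1, "xyz": [0, 0.03, 0.1], "angular": [0, 0, 0]}, {"gripper": -1, "xyz": [0, 0.03, 0.2], "angular": [0, 0, 0]}, {"gripper": -1, "xyz": [0, 0.03, 0.25], "angular": [0, 0, 0]}, {"gripper": -1, "xyz": [0, 0.03, 0.25], "angular": [0, 0, 0]}]}}

```text
clock: 15.35
position: [577.5, -149.5, 129.0]
ee_rot: [-0.687, 0.727, -0.001, 0.0]
contact_force: [-0.0, 0.1, -4.6]
gripper_width: 24.0
```

>>> {"fn": "move_arm", "kwargs": {"moves": [{"gripper": -1, "xyz": [0, 0, 0.05], "angular": [0, 0, 0]}, {"gripper": -1, "xyz": [0, 0, 0.1], "angular": [0, 0, 0]}, {"gripper": -1, "xyz": [0, 0, 0.1], "angular": [0, 0, 0]}]}}

```text
clock: 15.72
position: [577.8, -149.5, 128.6]
ee_rot: [-0.687, 0.727, -0.001, 0.001]
contact_force: [-0.1, 0.0, -0.5]
gripper_width: 23.8
```

The wrist force has fallen from -6 N to -0.5 N, so the cradle carries the column's weight. Now release and retreat straight up.

>>> {"fn": "move_arm", "kwargs": {"moves": [{"gripper": -0.4, "xyz": [0, 0, 0.03], "angular": [0, 0, 0]}, {"gripper": -0.35, "xyz": [0, 0, 0.03], "angular": [0, 0, 0]}, {"gripper": -0.2, "xyz": [0, 0, 0.03], "angular": [0, 0, 0]}, {"gripper": -0.2, "xyz": [0, 0, 0.03], "angular": [0, 0, 0]}, {"gripper": -0.2, "xyz": [0, 0, -1], "angular": [0, 0, 0]}, {"gripper": -0.2, "xyz": [0, 0, -4], "angular": [0, 0, 0]}, {"gripper": -0.2, "xyz": [0, 0, -8], "angular": [0, 0, 0]}, {"gripper": -0.2, "xyz": [0, 0, -13], "angular": [0, 0, 0]}, {"gripper": -0.2, "xyz": [0, 0, -15], "angular": [0, 0, 0]}, {"gripper": -0.2, "xyz": [0, 0, -15], "angular": [0, 0, 0]}]}}

```text
clock: 16.98
position: [578.1, -149.5, 280.6]
ee_rot: [-0.687, 0.727, -0.002, 0.002]
contact_force: [-1.0, 0.7, 0.1]
gripper_width: 34.1
```

```bash
python3 - <<'E'
from h import *
st(); im,d,c=grab('wrist','12.png'); P=cloud(c,d)
yaw=np.radians(-3.3); ex=np.array([np.cos(yaw),np.sin(yaw)]); ey=np.array([-ex[1],ex[0]]);C=np.array([763.5,-159.5])
q=P[...,:2]-C; X=q@ex;Y=q@ey;Z=P[...,2]
for nm,x0 in(('b',-116),('a',-186)):
    m=(d>0)&(abs(X-x0)<22)&(Z>125)&(Z<175)
    for y in range(-75,76,30):
        g=m&(abs(Y-y)<5)
        if g.sum()>10: t=Z[g]>Z[g].max()-4; print(nm,y,np.percentile(Z[g],98).round(1),X[g][t].mean().round(1))
to([474.5,-143,250],176.7)
E
```

```text
clk 16.98 pos [ 578.1 -149.5  280.6] eul [[-0.057, -0.998, 0.007], [-0.998, 0.057, -0.0], [0.0, -0.007, -1.0]] F [-1.   0.7  0.1] w 34.1 J [ 0.02  0.3   0.01  0.   -1.27 -0.08]
b -75 161.4 -116.3
b -45 155.9 -116.4
b -15 156.5 -116.4
b 15 156.7 -116.9
b 45 156.8 -116.7
b 75 161.8 -113.3
a -75 161.4 -185.8
a -45 156.4 -186.1
a -15 156.8 -185.8
a 15 156.4 -186.3
a 45 156.5 -186.1
a 75 161.6 -186.1
TO [474.5, -143, 250] 176.7 xyz [-0.04, 10.3, 2.82] ang [-0.003, 0.0, 0.0]
```

View pics/12.png

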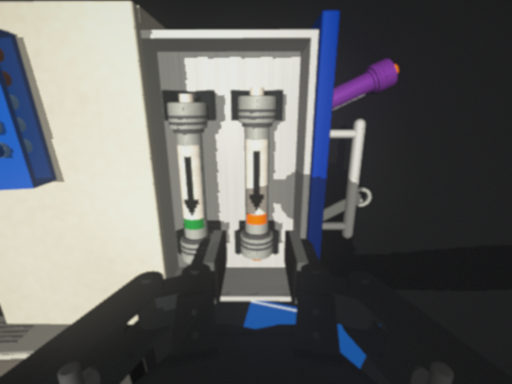

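Both columns are seated: tops level, axes 70 mm apart and parallel, both arrows straight up toward the coloured bands. I'll find the handle bar for the push home.

```bash
python3 - <<'E'
from h import *
im,d,c=load('wrist'); P=cloud(c,d)
yaw=np.radians(-3.3); ex=np.array([np.cos(yaw),np.sin(yaw)]); ey=np.array([-ex[1],ex[0]]);C=np.array([763.5,-159.5])
q=P[...,:2]-C; X=q@ex;Y=q@ey;Z=P[...,2]
m=(d>0)&(X<-280)&(X>-300)&(Z>142)&(Z<158)&(abs(Y)<45); print(m.sum(),np.percentile(X[m],[1,50,99]),np.percentile(Z[m],[50,98]))
xb=np.percentile(X[m],[1,99]).mean(); w=C+xb*ex; print(w); to([*w,230],176.7); to([*w,135],176.7)
E
```

```text
896 [-293.74651856 -287.12793118 -283.18043906] [151.22114803 153.16749754]
[ 475.51484654 -142.89488053]
TO [np.float64(475.514846535975), np.float64(-142.89488052881254), 230] 176.7 xyz [-0.06, 10.2, 4.82] ang [-0.003, 0.0, 0.0]
TO [np.float64(475.514846535975), np.float64(-142.89488052881254), 135] 176.7 xyz [-0.05, 10.23, 14.32] ang [-0.003, 0.0, 0.0]
```

>>> {"fn": "move_arm", "kwargs": {"moves": [{"gripper": -0.3, "xyz": [-0.05, 3, 0], "angular": [-0.003, 0, 0]}, {"gripper": -0.45, "xyz": [-0.05, 7, 1], "angular": [-0.003, 0, 0]}, {"gripper": -0.45, "xyz": [-0.05, 10.2, 4], "angular": [-0.003, 0, 0]}, {"gripper": -0.45, "xyz": [-0.05, 10.2, 6.5], "angular": [-0.003, 0, 0]}, {"gripper": -0.45, "xyz": [-0.05, 10.2, 7], "angular": [-0.003, 0, 0]}, {"gripper": -0.45, "xyz": [-0.05, 10.2, 7], "angular": [-0.003, 0, 0]}]}}

```text
clock: 17.77
position: [475.7, -143.2, 207.4]
ee_rot: [-0.687, 0.727, 0.001, -0.001]
contact_force: [-0.7, 0.7, 0.4]
gripper_width: 23.1
```

```bash
python3 - <<'E'
from h import *
st(); to([475.5,-143,136],176.7)
E
```

```text
clk 17.77 pos [ 475.7 -143.2  207.4] eul [[-0.057, -0.998, -0.003], [-0.998, 0.057, -0.0], [0.001, 0.003, -1.0]] F [-0.7  0.7  0.4] w 23.1 J [ 0.04  0.19 -0.33  0.   -1.05 -0.09]
TO [475.5, -143, 136] 176.7 xyz [-0.02, 0.0, 7.14] ang [0.003, -0.001, 0.001]
```

>>> {"fn": "move_arm", "kwargs": {"moves": [{"gripper": -0.45, "xyz": [0, 0, 3], "angular": [0.003, 0, 0]}, {"gripper": -0.45, "xyz": [0, 0, 6], "angular": [0.003, 0, 0]}, {"gripper": -0.45, "xyz": [0, 0, 7.1], "angular": [0.003, 0, 0]}, {"gripper": -0.45, "xyz": [0, 0, 7.1], "angular": [0.003, 0, 0]}, {"gripper": -0.6, "xyz": [0, 0, 7.1], "angular": [0.003, 0, 0]}, {"gripper": -0.7, "xyz": [0, 0, 7.1], "angular": [0.003, 0, 0]}, {"gripper": -1, "xyz": [0, 0, 7.1], "angular": [0.003, 0, 0]}, {"gripper": -1, "xyz": [0, 0, 7.1], "angular": [0.003, 0, 0]}]}}

```text
clock: 18.77
position: [476.1, -143.2, 137.9]
ee_rot: [-0.687, 0.727, -0.001, 0.001]
contact_force: [-0.3, 0.1, 6.5]
gripper_width: 8.5
```

>>> {"fn": "move_arm", "kwargs": {"moves": [{"gripper": -1, "xyz": [0, -0.3, 0], "angular": [0, 0, 0]}, {"gripper": -1, "xyz": [0, -0.8, 0], "angular": [0, 0, 0]}, {"gripper": -1, "xyz": [0, -1.6, 0], "angular": [0, 0, 0]}, {"gripper": -1, "xyz": [0, -2.6, 0], "angular": [0, 0, 0]}, {"gripper": -1, "xyz": [0, -3.7, 0], "angular": [0, 0, 0]}, {"gripper": -1, "xyz": [0, -4.8, 0], "angular": [0, 0, 0]}, {"gripper": -1, "xyz": [0, -5.9, 0], "angular": [0, 0, 0]}, {"gripper": -1, "xyz": [0, -7, 0], "angular": [0, 0, 0]}, {"gripper": -1, "xyz": [0, -8.1, 0], "angular": [0, 0, 0]}, {"gripper": -1, "xyz": [0, -9.1, 0], "angular": [0, 0, 0]}]}}

```text
clock: 20.02
position: [567.2, -148.3, 138.0]
ee_rot: [-0.687, 0.727, -0.001, 0.001]
contact_force: [-1.2, 1.1, 5.9]
gripper_width: 8.6
```

>>> {"fn": "move_arm", "kwargs": {"moves": [{"gripper": -1, "xyz": [0, -0.9, 0], "angular": [0, 0, 0]}, {"gripper": -1, "xyz": [0, -1.8, 0], "angular": [0, 0, 0]}, {"gripper": -1, "xyz": [0, -2.7, 0], "angular": [0, 0, 0]}, {"gripper": -1, "xyz": [0, -3.5, 0], "angular": [0, 0, 0]}, {"gripper": -1, "xyz": [0, -4.2, 0], "angular": [0, 0, 0]}, {"gripper": -1, "xyz": [0, -4.7, 0], "angular": [0, 0, 0]}, {"gripper": -1, "xyz": [0, -5, 0], "angular": [0, 0, 0]}, {"gripper": -1, "xyz": [0, -5.2, 0], "angular": [0, 0, 0]}]}}

```text
clock: 21.02
position: [619.0, -151.2, 138.0]
ee_rot: [-0.687, 0.727, -0.001, 0.001]
contact_force: [-1.8, 1.6, 5.2]
gripper_width: 8.7
```

>>> {"fn": "move_arm", "kwargs": {"moves": [{"gripper": -1, "xyz": [0, -0.1, 0], "angular": [0, 0, 0]}, {"gripper": -1, "xyz": [0, -0.2, 0], "angular": [0, 0, 0]}, {"gripper": -1, "xyz": [0, -0.3, 0], "angular": [0, 0, 0]}, {"gripper": -1, "xyz": [0, -0.38, 0], "angular": [0, 0, 0]}, {"gripper": -1, "xyz": [0, -0.42, 0], "angular": [0, 0, 0]}]}}

```text
clock: 21.65
position: [623.0, -151.4, 138.0]
ee_rot: [-0.687, 0.727, -0.001, 0.001]
contact_force: [-0.2, 2.2, 5.4]
gripper_width: 8.4
```

>>> {"fn": "move_arm", "kwargs": {"moves": [{"gripper": -1, "xyz": [0, -0.05, 0], "angular": [0, 0, 0]}, {"gripper": -1, "xyz": [0, -0.1, 0], "angular": [0, 0, 0]}, {"gripper": -1, "xyz": [0, -0.1, 0], "angular": [0, 0, 0]}]}}

```text
clock: 22.02
position: [623.2, -151.5, 137.9]
ee_rot: [-0.687, 0.727, -0.0, 0.0]
contact_force: [-2.6, 2.3, 6.3]
gripper_width: 8.6
```

>>> {"fn": "move_arm", "kwargs": {"moves": [{"gripper": -1, "xyz": [0, -0.05, 0], "angular": [0, 0, 0]}, {"gripper": -1, "xyz": [0, -0.1, 0], "angular": [0, 0, 0]}, {"gripper": -1, "xyz": [0, -0.1, 0], "angular": [0, 0, 0]}]}}

```text
clock: 22.4
position: [623.2, -151.4, 137.9]
ee_rot: [-0.687, 0.727, 0.0, -0.001]
contact_force: [-4.9, 2.5, 6.8]
gripper_width: 8.6
```

>>> {"fn": "move_arm", "kwargs": {"moves": [{"gripper": -1, "xyz": [0, -0.1, 0], "angular": [0, 0, 0]}, {"gripper": -1, "xyz": [0, -0.15, 0], "angular": [0, 0, 0]}, {"gripper": -1, "xyz": [0, -0.15, 0], "angular": [0, 0, 0]}]}}

```text
clock: 22.78
position: [623.2, -151.5, 137.9]
ee_rot: [-0.687, 0.727, 0.002, -0.002]
contact_force: [-7.6, 3.3, 10.7]
gripper_width: 8.4
```

The tool stalls at x=623.2 (the shut position) as the push force climbs gently to about 8 N, so the drawer is on its stop. Release and rise.

>>> {"fn": "move_arm", "kwargs": {"moves": [{"gripper": -0.6, "xyz": [0, 0, 0], "angular": [0, 0, 0]}, {"gripper": -0.45, "xyz": [0, 0, 0], "angular": [0, 0, 0]}, {"gripper": -0.45, "xyz": [0, 0.2, 0], "angular": [0, 0, 0]}, {"gripper": -0.45, "xyz": [0, 0.2, -2], "angular": [0, 0, 0]}, {"gripper": -0.45, "xyz": [0, 0.2, -6], "angular": [0, 0, 0]}, {"gripper": -0.45, "xyz": [0, 0.2, -11], "angular": [0, 0, 0]}, {"gripper": -0.45, "xyz": [0, 3, -16], "angular": [0, 0, 0]}, {"gripper": -0.45, "xyz": [0, 7, -20], "angular": [0, 0, 0]}, {"gripper": -0.45, "xyz": [0, 7, -20], "angular": [0, 0, 0]}]}}

```text
clock: 23.9
position: [555.4, -148.1, 342.3]
ee_rot: [-0.687, 0.727, -0.004, 0.004]
contact_force: [0.6, 0.2, -0.5]
gripper_width: 23.4
```

```bash
python3 - <<'E'
from h import *
st(); im,d,c=grab('wrist'); P=cloud(c,d)
yaw=np.radians(-3.3); ex=np.array([np.cos(yaw),np.sin(yaw)]); ey=np.array([-ex[1],ex[0]]);C=np.array([763.5,-159.5])
q=P[...,:2]-C; X=q@ex;Y=q@ey;Z=P[...,2]
m=(d>0)&(X<-132)&(X>-152)&(Z>142)&(Z<158)&(abs(Y)<45); print('bar X',m.sum(),np.percentile(X[m],[1,99]).mean(),'shut expected about -141')
s,_,_=grab('scene'); 
cv2.imwrite('pics/13.png',np.hstack([cv2.resize(s[90:310,60:400],(400,259)), cv2.resize(im,(346,259))]))
E
```

```text
clk 23.9 pos [ 555.4 -148.1  342.3] eul [[-0.057, -0.998, 0.011], [-0.998, 0.057, -0.001], [0.001, -0.011, -1.0]] F [ 0.6  0.2 -0.5] w 23.4 J [ 0.02  0.24  0.07  0.   -1.39 -0.08]
bar X 593 -140.9651305239743 shut expected about -141
```

View pics/13.png

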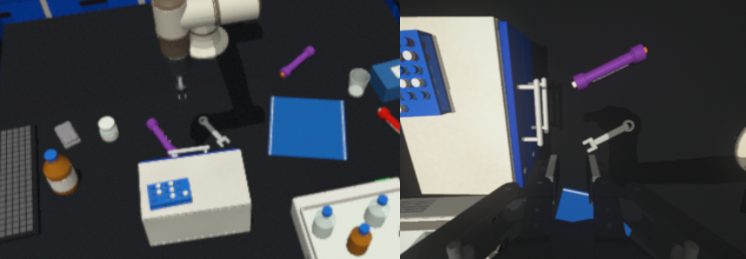

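The top drawer is shut (bar at -141.0 mm, as before opening) and the bottom one is shut too. The mat is empty, the bystanders are in place, and the arm is clear. I'm handing in.

```bash
python3 -c "
from bench import arm
print(arm.job_done())"
```

```text
the job is handed in; nothing more can be done
None
```

The column is in the front cradle of the top drawer with its label up, and both drawers are shut. I handed the job in at about 24 s of the 72 s allowed.

- **What I did:** I opened the top drawer by its handle. I then rolled the column about 45 mm toward the robot between loosely open fingers until its label faced up and it lay still. I gripped it, lowered it into the cradle until the cradle carried its weight, and let go. Finally I pushed the drawer in slowly by its handle until it met its stop at about 8 N.
- **Label before the grip:** it was about 1.5° from straight up. At the step before, the arrow had read 5° off and the paper's edge about 0.5° off. I trusted the arrow and rolled it another 1.3 mm.
- **In the cradle:** the two columns sat level and parallel with their axes 70 mm apart. Both labels were up, with the arrows pointing the same way.
- **After closing:** the handle was back at its shut position (-141.0 mm, the same as at the start). The bottom drawer and the other things looked unmoved in the pictures.
- **Not checked:** I could not see the two columns once the drawer was shut. That they stayed in place with labels up rests on the slow, even push.

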